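# Fold up the three-bar trivet

## Task

Fold the jointed wooden trivet away: first close the end bar (orange peg) fully against the middle bar, and only then swing the middle bar (black peg), with the end bar still closed on it, fully against the dark fixed bar, so that all three bars lie side by side. Do not swing the middle bar in before the end bar is closed, and leave the mug, the egg cup and the salt shaker where they stand.

Things in the scene. Friction and masses are not known exactly. Their poses are not given: they have to be found in the camera images.
- trivet: The trivet's dark wooden fixed bar, 180 x 26 mm, top 21 mm above the worktop; it stays where it stands. The three bars (one dark, two light, all of this size) are joined end to end in a zigzag by upright hinges at their corners, so they swing level, at the same height. Origin: on the axis of the hinge between dark bar and middle bar, at worktop height. From it the dark bar runs 180 mm along its own -x, its centre line at y = -13.5 mm; z is up.
- middle_bar (a joint): Angle of the light middle bar on the dark bar, rad: 0 = folded flat alongside it (stop), 2.6 = stop, positive open. At 0 the middle bar runs from the hinge along the dark bar's -x, centre line at y = +13.5 mm; opening turns it clockwise seen from above. A stiff friction hinge (0.6 N m), stays where it is left.
- end_bar (a joint): Angle of the light end bar on the middle bar, rad: 0 = folded flat alongside it (stop), 2.6 = stop, positive open. Its hinge is at the far end of the middle bar (in the dark bar's frame with all folded: x = -180, y = +27 mm); at 0 it runs back from there along +x, centre line at y = +40.5 mm; opening turns it anticlockwise seen from above. An easy friction hinge (0.1 N m): the middle bar holds still while the end bar is moved by its peg.
- black_peg (a point): Centre of the top of the upright round black peg on the middle bar, 20 mm diameter, 37 mm tall above the bar, top 58 mm above the worktop. In the dark bar's frame with all folded: x = -140, y = +13.5 mm (140 mm along the bar from the dark bar's hinge).
- orange_peg (a point): Centre of the top of the upright round orange peg on the end bar, same size as the black one, 150 mm along the end bar from its hinge; with all folded at x = -30, y = +40.5 mm in the dark bar's frame.
- mug: Speckled pale stoneware mug, 84 x 122 x 100 mm with its handle, at the right; origin at the centre of its underside. To be left alone.
- egg_cup: Small turned wooden egg cup, 47 mm wide, 58 mm tall, behind the trivet; origin at the centre of its underside. To be left alone.
- salt_shaker: Clear salt shaker with a grey cap, 44 mm wide, 90 mm tall, at the left; origin at the centre of its underside. To be left alone.
Not all that is in view belongs to the job. What is meant by the trivet is not red, and is the larger of those in its own colour.

How it is judged:
On the way, in this order (a step that is already met when the one before it is completed fails the run):
1. the end bar is closed against the middle bar (within 10 degrees) while the middle bar is still open (value of joint end_bar below 0.175 rad and value of joint middle_bar above 1.1 rad), for 0.2 s.
2. the middle bar, with the end bar closed on it, is closed against the dark bar (within 10 degrees) (value of joint each of end_bar, middle_bar below 0.175 rad), for 0.2 s.
At the end, for the whole second after the job is handed in: Both hinges are folded to within 10 degrees (0.175 rad) of flat alongside and the bars are at rest; mug, egg cup and salt shaker stand within 20 mm of where they were (all of step 2 and velocity of joint end_bar between -0.05 and 0.05 rad/s and velocity of joint middle_bar between -0.05 and 0.05 rad/s); the robot touches nothing.
It fails at once if the middle bar is swung in (below 1.1 rad) while the end bar is not closed (above 0.35 rad) (value of joint middle_bar below 1.1 rad and value of joint end_bar above 0.35 rad).
It fails at once if mug, egg cup or salt shaker is moved more than 20 mm or tipped (distance of any of mug, egg_cup, salt_shaker from where it was at the start of the episode above 0.02 m or angle between any of mug, egg_cup, salt_shaker's own z axis and vertical above 0.5 rad).
It also fails if it takes over 59 s, if anything falls off the work surface, if the arm or the gripper's body presses on something with over 40 N, if the wrist force passes 120 N, or if a joint passes its speed limit or range.

## Robot

A 6-joint arm with a two-finger parallel gripper is mounted at the origin on a cart in front of the work surface, level with it; the furniture and walls round the work are solid. World frame = base frame: x ahead of the robot, y to its left, z up, the work surface at z = 0. Lengths are in m, angles in rad, forces in N, time in s.
With the tool pointing down it reaches from about 0.325 to 0.775 m from the base axis. Payload 5.5 kg.
Tool frame: the origin (TCP) lies between the finger pads; the fingertips stand env.tip_extent ahead of it and the grasp point (between the pads) is the TCP (env.tip_extent is the distance from the TCP to the fingertips, in m); z points along the fingers, y is the direction in which the jaws open and shut (so a half turn about z gives the same grasp; the last joint's range is limited). The gripper opens to 88 mm and grips with 3 to 60 N. Pads are 20 mm wide; open, the fingers measure 115 mm over their backs; the gripper's body (75 mm by 178 mm) begins 61 mm behind the grasp point.
Start: joints at [-1.236, 0.091, 1.231, -0, 1.82, -0.057], TCP at [0.229, -0.555, 0.242] pointing down, gripper open.
Joint ranges: [-2.87, 2.87], [-0.86, 2.18], [0.17, 2.46], [-1.51, 4.65], [0.06, 2.69], [-2.65, 2.65]. Speed limits (rad/s): [2.57, 2.57, 3.01, 3.14, 3.14, 3.14].

## Interface

Orientations are given as a unit quaternion [x, y, z, w].
In Python, from bench import env gives the robot as it stands. The module is installed in compiled form; this text tells all that it offers.
- The arm moves only by the shell command python3 -m crank 'ROWS'. ROWS is JSON, a list of rows, each an object of numbers: "x", "y", "z": the shift along the tool's x, y, z in cm; "ax", "ay", "az": the turn, a rotation vector about the tool's x, y, z in degrees; "hand": the finger opening in cm, from 0 to 8.78. In form: [{"x": .., "y": .., "z": .., "ax": .., "ay": .., "az": .., "hand": ..}, ...]. A call has 1 to 20 rows; each row is the pose to reach, as a shift and turn from the pose commanded when the call began, along the tool's axes at that moment; what a row does not reach only later rows make up. A row lasts 1/8 s, in which the tool goes at most 62.5 mm and 10.7 degrees, less where a joint would pass 70% of its speed; a pose out of reach is approached as far as the arm can. A call with a gripper value outside its range is refused whole. The fingers move at their own pace and stop on an object; the grip force is fixed at half the most. Time passes only in rows, so rows that repeat a pose let the fingers close. It gives the time, the measured TCP pose, the force and the opening at its end, in the units of the state.
- env.read_state(): the state, without advancing time (a new reading comes with each control period).
- env.read_camera(name): name is "scene" or "top" or "wrist"; returns (picture, depth): 400x640x3 uint8, red, green, blue; 400x640 float32, m along the optical axis (not along the pixel's ray), 0 where there is no reading.
- env.camera_info(name): a dict with "mtx" (3x3 intrinsics, pixels), "D" ([k1, k2, p1, p2, k3] as OpenCV has them; the pictures are not rectified), "extrinsics" (4x4, takes a point from world to camera coordinates); the wrist camera has in their place "tool_from_camera" (4x4, takes a point from camera to tool coordinates, whose origin is the TCP and whose axes are the flange's). Camera axes: x right, y down, z forward; pixel columns grow to the right and rows downward; lengths in m; the calibration is good to about 2 mm. A picture is of the moment at which its call begins: read the wrist's pose just before it. camera_info takes no time and is no camera call.
- env.close_job(): hands the job in, once; it reports no verdict.
The state is a dict: "time": time; "joint_positions": joint angles; "qd": joint speeds; "effort": joint torques, N m; "ee_pos": TCP position; "orientation": TCP orientation; "force": force on the tool from outside, world axes, zero at the start; "wrist_torque": the same for the moment, N m; "opening": finger opening in m.
Only numpy, scipy, OpenCV 4.12 (cv2) and the standard library are available. Lean on these libraries where they do the work, as an engineer would, in place of code of your own. Each camera call takes 0.05 s, during which the arm holds its last target. There are 200 camera calls.

## Working session

There is one attempt and no reset: what is moved stays moved. The work goes in short steps, Python scripts to look and compute and a shell command to move; the robot and the scene stay as the last step left them, time stands still between calls to the robot, and variables do not carry over. Pictures are saved under pics/ and viewed, about 8 in all and at most 12, crops included, and the job is handed in when it is done.

```bash
mkdir -p pics; python3 - <<'E'
from bench import env
import cv2,numpy as np
for n in("top","scene"):
    p,d=env.read_camera(n); cv2.imwrite(f"pics/{n}1.png",p[:,:,::-1]); np.savez(f"{n}1.npz",p=p,d=d)
    i=env.camera_info(n); print(n,np.round(i["mtx"],1).tolist(),i["D"],np.round(i["extrinsics"],3).tolist())
print(env.camera_info("wrist")); print(env.read_state(),env.tip_extent)
E
```

```text
top [[385.1, 0.0, 316.3], [0.0, 385.1, 198.0], [0.0, 0.0, 1.0]] [-0.04061049  0.          0.          0.          0.        ] [[-0.025, -1.0, 0.009, 0.013], [-0.993, 0.024, -0.113, 0.574], [0.113, -0.012, -0.994, 1.297], [0.0, 0.0, 0.0, 1.0]]
scene [[468.6, 0.0, 312.6], [0.0, 468.6, 191.2], [0.0, 0.0, 1.0]] [-0.00951633  0.          0.          0.          0.        ] [[-0.65, -0.76, 0.024, 0.368], [-0.417, 0.33, -0.847, 0.305], [0.635, -0.561, -0.531, 1.284], [0.0, 0.0, 0.0, 1.0]]
{'mtx': array([[285.23026408,   0.        , 316.53016744],
       [  0.        , 285.23026408, 196.97370112],
       [  0.        ,   0.        ,   1.        ]]), 'D': array([-0.04243023,  0.        ,  0.        ,  0.        ,  0.        ]), 'tool_from_camera': array([[ 3.31179632e-04, -9.55125495e-01, -2.96201249e-01,
         8.20301096e-02],
       [ 9.99999921e-01,  2.50728847e-04,  3.09593873e-04,
        -1.53757478e-04],
       [-2.21434804e-04, -2.96201328e-01,  9.55125502e-01,
        -1.42396723e-01],
       [ 0.00000000e+00,  0.00000000e+00,  0.00000000e+00,
         1.00000000e+00]])}
{'time': 0.1, 'joint_positions': array([-1.23570970e+00,  9.18306753e-02,  1.23175857e+00, -2.64584252e-05,
        1.81981424e+00, -5.67304715e-02]), 'qd': array([-0.0005053 , -0.00219125, -0.00423545,  0.00179002, -0.00054964,
        0.00060531]), 'effort': array([ 3.66072592e-03, -4.47856772e+01, -4.07571065e+01,  7.01106177e-02,
        2.84061074e-02, -1.14743589e-04]), 'ee_pos': array([ 0.22901773, -0.55431992,  0.24059562]), 'orientation': array([ 9.80871448e-01,  1.94654521e-01, -1.38308032e-04, -8.94884052e-04]), 'force': array([ 0.22393995,  0.5822801 , -0.15509498]), 'wrist_torque': array([-0.05340626,  0.00811909, -0.06138113]), 'opening': 0.08786444058876244} 0.019
```

View pics/top1.png

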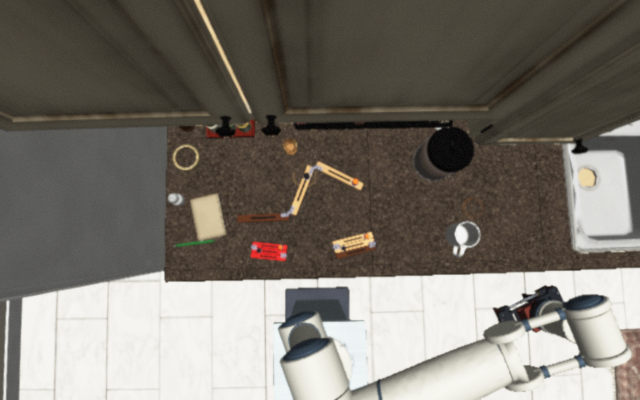

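View pics/scene1.png

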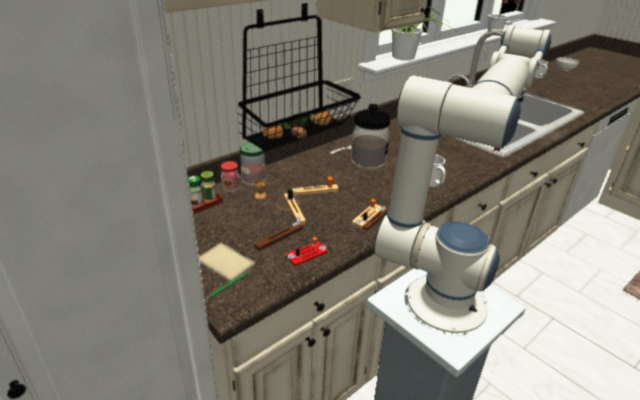

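```bash
cat > h.py <<'E'
import numpy as np,cv2
from bench import env
from scipy.spatial.transform import Rotation as R
def ray(name,uv,z,st=None):
    i=env.camera_info(name)
    u=cv2.undistortPoints(np.float64(uv).reshape(-1,1,2),i["mtx"],i["D"])[:,0]
    if name=="wrist":
        T=np.eye(4);T[:3,:3]=R.from_quat(st["orientation"]).as_matrix();T[:3,3]=st["ee_pos"];M=T@i["tool_from_camera"]
    else: M=np.linalg.inv(i["extrinsics"])
    d=np.c_[u,np.ones(len(u))]@M[:3,:3].T; o=M[:3,3]
    return o+d*((z-o[2])/d[:,2])[:,None]
def blobs(mask,amin=5):
    n,l,s,c=cv2.connectedComponentsWithStats(mask.astype(np.uint8))
    return [(np.round(c[k],1).tolist(),int(s[k,4]),s[k,:4].tolist()) for k in range(1,n) if s[k,4]>=amin]
E
python3 - <<'E'
import numpy as np,cv2
from h import *
p=np.load("top1.npz")["p"]
cv2.imwrite("pics/crop1.png",cv2.resize(p[130:270,170:390,::-1],None,fx=3.6,fy=3.6,interpolation=cv2.INTER_CUBIC))
h=cv2.cvtColor(p,cv2.COLOR_RGB2HSV);H,S,V=[h[...,k].astype(int) for k in range(3)]
roi=np.zeros(H.shape,bool);roi[140:265,170:480]=1
for n,m in(("orange",(H>3)&(H<14)&(S>170)&(V>150)),("light",(H>=8)&(H<25)&(S>60)&(V>150))):print(n,blobs(m&roi))
E
```

```text
orange [([355.5, 178.8], 8, [354, 178, 4, 3]), ([354.0, 182.5], 6, [353, 181, 4, 3]), ([279.7, 247.2], 16, [278, 245, 5, 5])]
light [([289.3, 147.6], 71, [285, 143, 10, 11]), ([185.2, 157.7], 160, [173, 145, 26, 25]), ([340.6, 175.7], 350, [316, 162, 47, 28]), ([307.5, 168.6], 34, [305, 165, 6, 8]), ([299.5, 195.5], 243, [292, 178, 18, 37]), ([207.4, 217.0], 1053, [191, 194, 34, 46]), ([355.3, 240.9], 414, [332, 232, 42, 19]), ([280.1, 246.8], 12, [279, 245, 3, 5]), ([338.4, 250.5], 26, [335, 248, 8, 5])]
```

View pics/crop1.png

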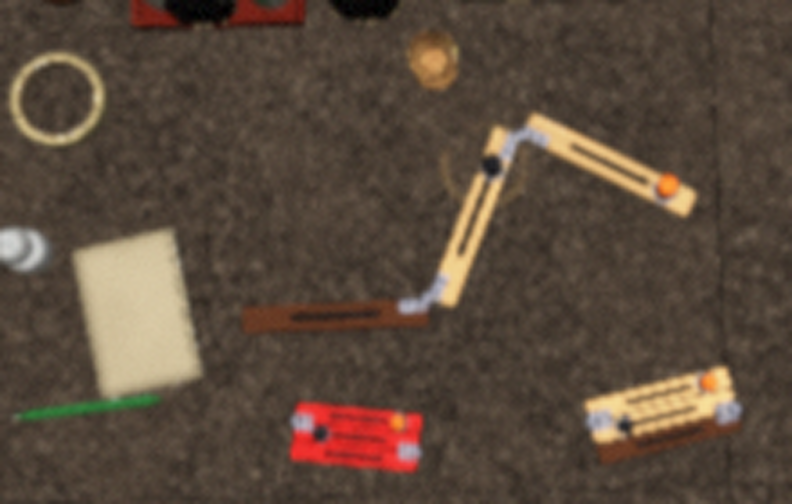

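```bash
python3 - <<'E'
from h import *
c=lambda q:[(170+(x+.5)/3.6-.5,130+(y+.5)/3.6-.5) for x,y in q]
b=ray("top",c([(244,320),(427,312),(449,304),(499,128),(532,118),(690,208)]),.021)
g=ray("top",c([(491,163),(667,184)]),.058)
print(np.round(b,3).tolist());print(np.round(g,3).tolist())
u=lambda a:a/np.linalg.norm(a)
for k in(0,2,4):print(np.linalg.norm(b[k+1]-b[k]),np.degrees(np.arctan2(*(b[k+1]-b[k])[1::-1])))
print(ray("top",c([(434,60),(15,245)]),.05).round(3), ray("top",[(465,233)],.08))
E
```

```text
[[0.511, 0.274, 0.021], [0.514, 0.098, 0.021], [0.521, 0.077, 0.021], [0.693, 0.025, 0.021], [0.702, -0.008, 0.021], [0.609, -0.159, 0.021]]
[[0.652, 0.033, 0.058], [0.628, -0.134, 0.058]]
0.17614106403064694 -88.86057659177263
0.17879140578907235 -16.911158605087014
0.17736326144183814 -121.4334060393647
[[0.755 0.085 0.05 ]
 [0.585 0.486 0.05 ]] [[ 0.43997143 -0.49200601  0.08      ]]
```

The trivet in question is the large light and dark zigzag, bars around px (238,219)-(362,188). The others are the red trivet at (269,251), which is the wrong colour, and the small folded wooden one at (353,242), which is smaller. The crop confirms this, with the black peg at (306,175) and the orange peg at (355,181). I'm moving above the orange peg to look from close by.

```bash
cat >> h.py <<'E'
def go(targets,cur=None):
    """print tool-frame rows for (x,y,z,heading_deg of tool x) from the measured pose"""
    s=env.read_state(); q=R.from_quat(s["orientation"])
    for x,y,z,h in targets:
        d=q.inv().apply(np.array([x,y,z])-s["ee_pos"])*100
        a=np.radians(h); t=R.from_matrix(np.array([[np.cos(a),np.sin(a),0],[np.sin(a),-np.cos(a),0],[0,0,-1]]).T)
        print("xyz",d.round(2),"axyz",np.degrees((q.inv()*t).as_rotvec()).round(1))
E
python3 -m crank '[{"x":10,"y":-4.5,"az":-9},{"x":15.9,"y":-7,"z":1,"az":-18},{"x":21,"y":-9.4,"z":2,"az":-27},{"x":27,"y":-12,"z":3,"az":-36},{"x":33,"y":-14.7,"z":4,"az":-44.6},{"x":38,"y":-17,"z":5,"az":-44.6},{"x":43,"y":-19.2,"z":5,"az":-44.6},{"x":48,"y":-21.4,"z":5,"az":-44.6},{"x":52.9,"y":-23.6,"z":5,"az":-44.6},{"x":52.9,"y":-23.6,"z":5,"az":-44.6},{"x":52.9,"y":-23.6,"z":5,"az":-44.6},{"x":52.9,"y":-23.6,"z":5,"az":-44.6},{"x":52.9,"y":-23.6,"z":5,"az":-44.6}]'
python3 - <<'E'
from h import *
s=env.read_state();p,d=env.read_camera("wrist");cv2.imwrite("pics/w1.png",p[:,:,::-1])
np.savez("w1.npz",p=p)
print(s["time"],s["ee_pos"],s["joint_positions"])
h=cv2.cvtColor(p,cv2.COLOR_RGB2HSV);H,S,V=[h[...,k].astype(int) for k in range(3)]
for b in blobs((H>3)&(H<14)&(S>170)&(V>150),20):print(b,ray("wrist",[b[0]],.058,s).round(4))
E
```

```text
0.1 [ 0.22901773 -0.55431992  0.24059562] [-1.23570970e+00  9.18306753e-02  1.23175857e+00 -2.64584252e-05
  1.81981424e+00 -5.67304715e-02]schema error: expected keys x, y, z, ax, ay, az, hand
```

View pics/w1.png

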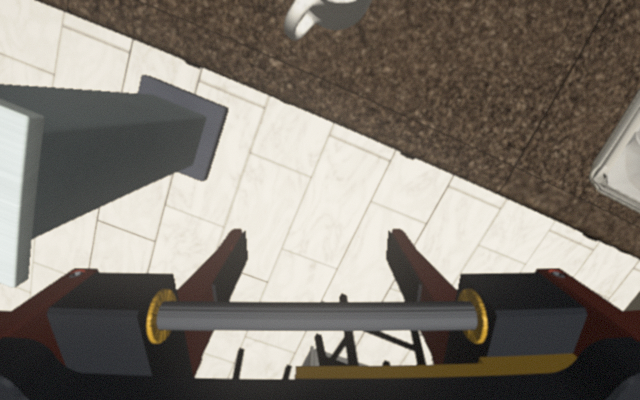

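The move was refused because every row needs all seven keys. This picture is still from the start pose: worktop, mug and fingers only. I'm resending the move.

```bash
python3 -m crank '[{"x":10,"y":-4.5,"z":0,"ax":0,"ay":0,"az":-9,"hand":4.5},{"x":16,"y":-7,"z":1,"ax":0,"ay":0,"az":-18,"hand":4.5},{"x":21,"y":-9.4,"z":2,"ax":0,"ay":0,"az":-27,"hand":4.5},{"x":27,"y":-12,"z":3,"ax":0,"ay":0,"az":-36,"hand":4.5},{"x":33,"y":-14.7,"z":4,"ax":0,"ay":0,"az":-44.6,"hand":4.5},{"x":38,"y":-17,"z":5,"ax":0,"ay":0,"az":-44.6,"hand":4.5},{"x":43,"y":-19.2,"z":5,"ax":0,"ay":0,"az":-44.6,"hand":4.5},{"x":48,"y":-21.4,"z":5,"ax":0,"ay":0,"az":-44.6,"hand":4.5},{"x":52.9,"y":-23.6,"z":5,"ax":0,"ay":0,"az":-44.6,"hand":4.5},{"x":52.9,"y":-23.6,"z":5,"ax":0,"ay":0,"az":-44.6,"hand":4.5},{"x":52.9,"y":-23.6,"z":5,"ax":0,"ay":0,"az":-44.6,"hand":4.5},{"x":52.9,"y":-23.6,"z":5,"ax":0,"ay":0,"az":-44.6,"hand":4.5}]'
python3 - <<'E'
from h import *
s=env.read_state();p,d=env.read_camera("wrist");cv2.imwrite("pics/w2.png",p[:,:,::-1])
np.savez("w2.npz",p=p,e=s["ee_pos"],q=s["orientation"])
print(s["time"],s["ee_pos"],s["joint_positions"])
h=cv2.cvtColor(p,cv2.COLOR_RGB2HSV);H,S,V=[h[...,k].astype(int) for k in range(3)]
for b in blobs((H>3)&(H<14)&(S>170)&(V>150),20):print(b,ray("wrist",[b[0]],.058,s).round(4))
E
```

```text
time: 1.65
ee_pos: [0.6271, -0.1359, 0.1917]
orientation: [0.834, 0.552, -0.0, 0.0]
force: [0.6, -0.7, 0.0]
opening: 0.0446
1.65 [ 0.6270935  -0.13593235  0.19172291] [-2.66096863e-01  1.99968128e-01  1.19958189e+00 -7.46045173e-04
  1.74230808e+00  1.35907839e-01]
([17.0, 37.4], 110, [5, 29, 27, 19]) [[0.4329 0.1091 0.058 ]]
```

View pics/w2.png

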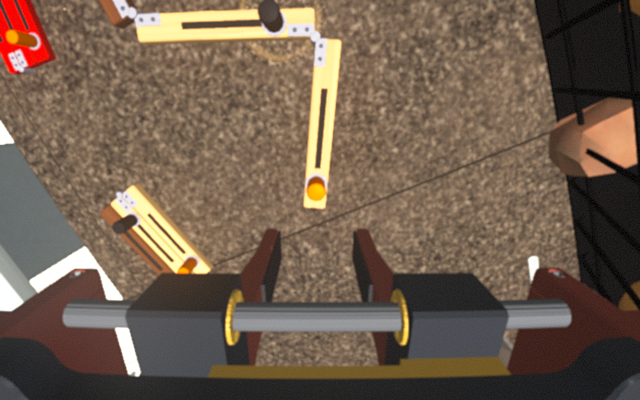

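```bash
python3 - <<'E'
from h import *
z=np.load("w2.npz");s=dict(ee_pos=z["e"],orientation=z["q"])
P=ray("wrist",[(317,190),(266,8)],.058,s);print(P.round(4))
B=ray("wrist",[(318,36),(131,17),(315,207),(331,40),(138,26),(314,25)],.021,s);print(B.round(4))
H2=B[0];H1=B[1];print("H dist",np.linalg.norm((H2-H1)[:2]))  # expect .182
hm=np.degrees(np.arctan2(*(B[5]-B[4])[1::-1]));he=np.degrees(np.arctan2(*(B[2]-B[3])[1::-1]))
print("mid",hm,"end",he)
E
```

```text
[[ 0.6291 -0.1329  0.058 ]
 [ 0.6522  0.0332  0.058 ]]
[[ 0.6879  0.0029  0.021 ]
 [ 0.5251  0.094   0.021 ]
 [ 0.6149 -0.1606  0.021 ]
 [ 0.6983 -0.0055  0.021 ]
 [ 0.5273  0.084   0.021 ]
 [ 0.6881  0.0135  0.021 ]]
H dist 0.18657679414419948
mid -23.644933608051698 end -118.27974372564978
```

```bash
python3 - <<'E'
from h import *
go([(.629,-.133,.09,67.7),(.629,-.133,.048,67.7)])
print("after descend (tool frame at heading 67.7):")
H=np.array([.686,.006]);a0=247.7;r=.1506
f=lambda a:H+r*np.array([np.cos(np.radians(a)),np.sin(np.radians(a))])
X=np.array([np.cos(np.radians(67.7)),np.sin(np.radians(67.7))]);Y=np.array([X[1],-X[0]])
for a in np.append(np.arange(239.7,164,-8),[162]):
    d=(f(a)-np.array([.629,-.133]))*100;print(round(a,1),"x",round(d@X,1),"y",round(d@Y,1),"az",round(a0-a,1))
E
```

```text
xyz [ 0.37  0.06 10.19] axyz [ 0.   0.  -0.8]
xyz [ 0.37  0.06 14.39] axyz [ 0.   0.  -0.8]
after descend (tool frame at heading 67.7):
239.7 x 0.1 y -2.1 az 8.0
231.7 x 0.5 y -4.2 az 16.0
223.7 x 1.3 y -6.1 az 24.0
215.7 x 2.3 y -8.0 az 32.0
207.7 x 3.5 y -9.7 az 40.0
199.7 x 4.9 y -11.2 az 48.0
191.7 x 6.6 y -12.5 az 56.0
183.7 x 8.4 y -13.5 az 64.0
175.7 x 10.4 y -14.3 az 72.0
167.7 x 12.4 y -14.8 az 80.0
162.0 x 13.9 y -15.0 az 85.7
```

```bash
python3 -m crank '[{"x":0.4,"y":0,"z":5,"ax":0,"ay":0,"az":0,"hand":4.5},{"x":0.4,"y":0,"z":9,"ax":0,"ay":0,"az":0,"hand":4.5},{"x":0.4,"y":0,"z":12,"ax":0,"ay":0,"az":0,"hand":4.5},{"x":0.4,"y":0,"z":14.4,"ax":0,"ay":0,"az":0,"hand":4.5},{"x":0.4,"y":0,"z":14.4,"ax":0,"ay":0,"az":0,"hand":2.8},{"x":0.4,"y":0,"z":14.4,"ax":0,"ay":0,"az":0,"hand":2.8},{"x":0.4,"y":0,"z":14.4,"ax":0,"ay":0,"az":0,"hand":2.8}]'
python3 -m crank '[{"x":0.1,"y":-1,"z":0,"ax":0,"ay":0,"az":4,"hand":2.8},{"x":0.1,"y":-2.1,"z":0,"ax":0,"ay":0,"az":8,"hand":2.8},{"x":0.3,"y":-3.2,"z":0,"ax":0,"ay":0,"az":12,"hand":2.8},{"x":0.5,"y":-4.2,"z":0,"ax":0,"ay":0,"az":16,"hand":2.8},{"x":0.9,"y":-5.2,"z":0,"ax":0,"ay":0,"az":20,"hand":2.8},{"x":1.3,"y":-6.1,"z":0,"ax":0,"ay":0,"az":24,"hand":2.8},{"x":2.3,"y":-8,"z":0,"ax":0,"ay":0,"az":32,"hand":2.8},{"x":3.5,"y":-9.7,"z":0,"ax":0,"ay":0,"az":40,"hand":2.8},{"x":4.9,"y":-11.2,"z":0,"ax":0,"ay":0,"az":48,"hand":2.8},{"x":6.6,"y":-12.5,"z":0,"ax":0,"ay":0,"az":56,"hand":2.8},{"x":8.4,"y":-13.5,"z":0,"ax":0,"ay":0,"az":64,"hand":2.8},{"x":9.4,"y":-13.9,"z":0,"ax":0,"ay":0,"az":68,"hand":2.8},{"x":10.4,"y":-14.3,"z":0,"ax":0,"ay":0,"az":72,"hand":2.8},{"x":11.4,"y":-14.6,"z":0,"ax":0,"ay":0,"az":76,"hand":2.8},{"x":12.4,"y":-14.8,"z":0,"ax":0,"ay":0,"az":80,"hand":2.8},{"x":12.4,"y":-14.8,"z":0,"ax":0,"ay":0,"az":80,"hand":2.8}]'
python3 - <<'E'
from h import *
p,_=env.read_camera("top");cv2.imwrite("pics/t2.png",cv2.resize(p[130:270,170:390,::-1],None,fx=3.6,fy=3.6,interpolation=cv2.INTER_CUBIC))
E
```

```text
time: 2.58
ee_pos: [0.6302, -0.1314, 0.0498]
orientation: [0.834, 0.552, 0.001, 0.001]
force: [-0.3, -1.0, 0.5]
opening: 0.0282
time: 4.58
ee_pos: [0.5422, 0.0416, 0.0489]
orientation: [0.994, -0.112, 0.001, -0.0]
force: [0.6, 0.4, -0.2]
opening: 0.0283
```

View pics/t2.png

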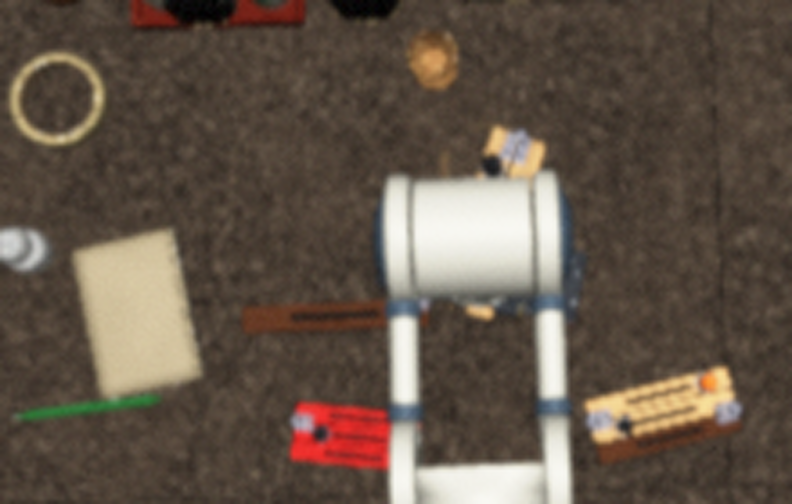

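The view shows the end bar nearly closed on the middle bar, with the middle bar unmoved and the black peg still at crop (491,163). I'll press it gently to its stop.

```bash
python3 -m crank '[{"x":0,"y":-0.3,"z":0,"ax":0,"ay":0,"az":0,"hand":2.8},{"x":0,"y":-0.6,"z":0,"ax":0,"ay":0,"az":0,"hand":2.8},{"x":0,"y":-0.8,"z":0,"ax":0,"ay":0,"az":0,"hand":2.8},{"x":0,"y":-0.8,"z":0,"ax":0,"ay":0,"az":0,"hand":2.8}]'
python3 -m crank '[{"x":0,"y":-0.2,"z":0,"ax":0,"ay":0,"az":0,"hand":2.8},{"x":0,"y":-0.4,"z":0,"ax":0,"ay":0,"az":0,"hand":2.8},{"x":0,"y":-0.4,"z":0,"ax":0,"ay":0,"az":0,"hand":2.8}]'
```

```text
time: 5.12
ee_pos: [0.5434, 0.0491, 0.0476]
orientation: [0.994, -0.113, -0.0, -0.0]
force: [0.2, -0.0, -0.0]
opening: 0.0278
time: 5.5
ee_pos: [0.5439, 0.0513, 0.0475]
orientation: [0.994, -0.113, -0.0, 0.002]
force: [-0.7, -5.4, 0.7]
opening: 0.0283
```

```bash
python3 -m crank '[{"x":0,"y":0.4,"z":0,"ax":0,"ay":0,"az":0,"hand":4.5},{"x":0,"y":0.4,"z":0,"ax":0,"ay":0,"az":0,"hand":4.5},{"x":0,"y":0.4,"z":-5,"ax":0,"ay":0,"az":0,"hand":4.5},{"x":0,"y":0.4,"z":-9,"ax":0,"ay":0,"az":0,"hand":4.5},{"x":0,"y":0.4,"z":-14,"ax":0,"ay":0,"az":0,"hand":4.5},{"x":0,"y":0.4,"z":-14,"ax":0,"ay":0,"az":0,"hand":4.5}]'
python3 - <<'E'
from h import *
s=env.read_state();p,d=env.read_camera("wrist");cv2.imwrite("pics/w3.png",p[:,:,::-1])
np.savez("w3.npz",p=p,e=s["ee_pos"],q=s["orientation"])
go([(.652,.033,.19,-26.4),(.652,.033,.048,-26.4)])
E
```

```text
time: 6.25
ee_pos: [0.5453, 0.0493, 0.1932]
orientation: [0.994, -0.113, 0.005, -0.001]
force: [0.8, -1.0, -0.4]
opening: 0.0449
xyz [10.86 -0.82  0.05] axyz [-0.1 -0.2 13.5]
xyz [10.79 -0.8  14.25] axyz [-0.1 -0.2 13.5]
```

View pics/w3.png

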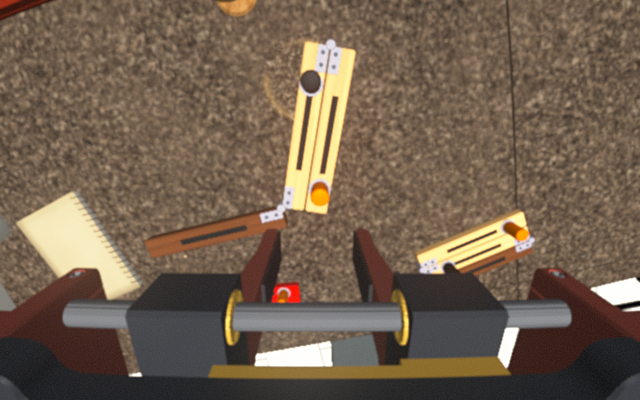

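The end bar lies flat against the middle bar and the middle bar is still wide open. The black peg top is at (310,80) and the hinge to the dark bar is at (281,211).

```bash
python3 - <<'E'
from h import *
z=np.load("w3.npz");s=dict(ee_pos=z["e"],orientation=z["q"])
K=ray("wrist",[(310,80)],.058,s)[0];B=ray("wrist",[(281,211),(330,44)],.021,s)
print(K.round(4),B.round(4).tolist(),np.linalg.norm((K-B[0])[:2]))
O=np.array([.527,.0945]);v=K[:2]-O;a0=np.degrees(np.arctan2(v[1],v[0]));r=np.linalg.norm(v);print(a0,r)
go([(K[0],K[1],.19,a0),(K[0],K[1],.048,a0)])
X=v/r;Y=np.array([X[1],-X[0]])
r=.1407
f=lambda a:O+r*np.array([np.cos(np.radians(a)),np.sin(np.radians(a))])
for k in list(range(4,17,4))+list(range(24,115,8)):
    d=(f(a0+k)-f(a0))*100;print("x",round(d@X,1),"y",round(d@Y,1),"az",-k)
E
```

```text
[0.6526 0.0315 0.058 ] [[0.5243, 0.0977, 0.021], [0.6852, 0.0041, 0.021]] 0.14435316439762536
-26.625998098316057 0.140522664317448
xyz [10.95 -0.69  0.05] axyz [-0.1 -0.2 13.7]
xyz [10.89 -0.67 14.25] axyz [-0.1 -0.2 13.7]
x -0.0 y -1.0 az -4
x -0.1 y -2.0 az -8
x -0.3 y -2.9 az -12
x -0.5 y -3.9 az -16
x -1.2 y -5.7 az -24
x -2.1 y -7.5 az -32
x -3.3 y -9.0 az -40
x -4.7 y -10.5 az -48
x -6.2 y -11.7 az -56
x -7.9 y -12.6 az -64
x -9.7 y -13.4 az -72
x -11.6 y -13.9 az -80
x -13.6 y -14.1 az -88
x -15.5 y -14.0 az -96
x -17.5 y -13.7 az -104
x -19.3 y -13.0 az -112
```

```bash
python3 -m crank '[{"x":5.5,"y":-0.3,"z":0,"ax":0,"ay":0,"az":7,"hand":4.5},{"x":10.9,"y":-0.7,"z":0,"ax":0,"ay":0,"az":13.7,"hand":4.5},{"x":10.9,"y":-0.7,"z":4,"ax":0,"ay":0,"az":13.7,"hand":4.5},{"x":10.9,"y":-0.7,"z":8,"ax":0,"ay":0,"az":13.7,"hand":4.5},{"x":10.9,"y":-0.7,"z":11.5,"ax":0,"ay":0,"az":13.7,"hand":4.5},{"x":10.9,"y":-0.7,"z":14.2,"ax":0,"ay":0,"az":13.7,"hand":4.5},{"x":10.9,"y":-0.7,"z":14.2,"ax":0,"ay":0,"az":13.7,"hand":2.8},{"x":10.9,"y":-0.7,"z":14.2,"ax":0,"ay":0,"az":13.7,"hand":2.8},{"x":10.9,"y":-0.7,"z":14.2,"ax":0,"ay":0,"az":13.7,"hand":2.8}]'
python3 -m crank '[{"x":0,"y":-0.5,"z":0,"ax":0,"ay":0,"az":-2,"hand":2.8},{"x":0,"y":-1,"z":0,"ax":0,"ay":0,"az":-4,"hand":2.8},{"x":-0.1,"y":-2,"z":0,"ax":0,"ay":0,"az":-8,"hand":2.8},{"x":-0.3,"y":-2.9,"z":0,"ax":0,"ay":0,"az":-12,"hand":2.8},{"x":-0.5,"y":-3.9,"z":0,"ax":0,"ay":0,"az":-16,"hand":2.8},{"x":-0.8,"y":-4.8,"z":0,"ax":0,"ay":0,"az":-20,"hand":2.8},{"x":-1.2,"y":-5.7,"z":0,"ax":0,"ay":0,"az":-24,"hand":2.8},{"x":-1.6,"y":-6.6,"z":0,"ax":0,"ay":0,"az":-28,"hand":2.8},{"x":-2.1,"y":-7.5,"z":0,"ax":0,"ay":0,"az":-32,"hand":2.8}]'
```

```text
time: 7.42
ee_pos: [0.6506, 0.0314, 0.0447]
orientation: [0.973, -0.23, -0.001, 0.0]
force: [0.2, -0.1, 0.2]
opening: 0.028
time: 8.55
ee_pos: [0.6668, 0.1071, 0.0454]
orientation: [0.999, 0.048, 0.001, 0.001]
force: [1.9, -4.8, -2.7]
opening: 0.0281
```

```bash
python3 - <<'E'
from h import *
s=env.read_state();O=np.array([.527,.0945])
L=[]
for a in list(range(10,80,8))+[80]:
    L.append((*(O+.1407*np.array([np.cos(np.radians(a)),np.sin(np.radians(a))])),.0465,a))
v=s["ee_pos"][:2]-O;print(np.degrees(np.arctan2(v[1],v[0])),np.linalg.norm(v))
go(L)
E
```

```text
5.143649225191841 0.14033937809120123
xyz [-0.01 -1.19 -0.12] axyz [ 0.1 -0.1 -4.5]
xyz [-0.3  -3.13 -0.12] axyz [  0.1  -0.1 -12.5]
xyz [-0.85 -5.01 -0.12] axyz [  0.1  -0.  -20.5]
xyz [-1.67 -6.8  -0.13] axyz [  0.1  -0.  -28.5]
xyz [-2.72 -8.46 -0.13] axyz [  0.1  -0.  -36.5]
xyz [-4.   -9.95 -0.14] axyz [  0.1  -0.  -44.5]
xyz [ -5.47 -11.25  -0.14] axyz [  0.1  -0.  -52.5]
xyz [ -7.1  -12.33  -0.15] axyz [  0.1  -0.  -60.5]
xyz [ -8.87 -13.18  -0.15] axyz [  0.1   0.  -68.5]
xyz [-10.27 -13.65  -0.15] axyz [  0.1   0.  -74.5]
```

```bash
python3 -m crank '[{"x":0,"y":-1.2,"z":-0.1,"ax":0,"ay":0,"az":-4.5,"hand":2.8},{"x":-0.1,"y":-2.2,"z":-0.1,"ax":0,"ay":0,"az":-8.5,"hand":2.8},{"x":-0.3,"y":-3.1,"z":-0.1,"ax":0,"ay":0,"az":-12.5,"hand":2.8},{"x":-0.6,"y":-4.1,"z":-0.1,"ax":0,"ay":0,"az":-16.5,"hand":2.8},{"x":-0.9,"y":-5,"z":-0.1,"ax":0,"ay":0,"az":-20.5,"hand":2.8},{"x":-1.3,"y":-5.9,"z":-0.1,"ax":0,"ay":0,"az":-24.5,"hand":2.8},{"x":-1.7,"y":-6.8,"z":-0.1,"ax":0,"ay":0,"az":-28.5,"hand":2.8},{"x":-2.2,"y":-7.7,"z":-0.1,"ax":0,"ay":0,"az":-32.5,"hand":2.8},{"x":-2.7,"y":-8.5,"z":-0.1,"ax":0,"ay":0,"az":-36.5,"hand":2.8},{"x":-3.3,"y":-9.2,"z":-0.1,"ax":0,"ay":0,"az":-40.5,"hand":2.8},{"x":-4,"y":-10,"z":-0.1,"ax":0,"ay":0,"az":-44.5,"hand":2.8},{"x":-4.7,"y":-10.6,"z":-0.1,"ax":0,"ay":0,"az":-48.5,"hand":2.8},{"x":-5.5,"y":-11.3,"z":-0.1,"ax":0,"ay":0,"az":-52.5,"hand":2.8},{"x":-6.3,"y":-11.8,"z":-0.1,"ax":0,"ay":0,"az":-56.5,"hand":2.8},{"x":-7.1,"y":-12.3,"z":-0.1,"ax":0,"ay":0,"az":-60.5,"hand":2.8},{"x":-8,"y":-12.8,"z":-0.1,"ax":0,"ay":0,"az":-64.5,"hand":2.8},{"x":-8.9,"y":-13.2,"z":-0.1,"ax":0,"ay":0,"az":-68.5,"hand":2.8},{"x":-9.6,"y":-13.4,"z":-0.1,"ax":0,"ay":0,"az":-71.5,"hand":2.8},{"x":-10.3,"y":-13.6,"z":-0.1,"ax":0,"ay":0,"az":-74.5,"hand":2.8},{"x":-10.3,"y":-13.6,"z":-0.1,"ax":0,"ay":0,"az":-74.5,"hand":2.8}]'
python3 -m crank '[{"x":0,"y":-0.4,"z":0,"ax":0,"ay":0,"az":0,"hand":2.8},{"x":0,"y":-0.8,"z":0,"ax":0,"ay":0,"az":0,"hand":2.8},{"x":0,"y":-1.2,"z":0,"ax":0,"ay":0,"az":0,"hand":2.8},{"x":0,"y":-1.2,"z":0,"ax":0,"ay":0,"az":0,"hand":2.8}]'
```

```text
time: 11.05
ee_pos: [0.5508, 0.2341, 0.0467]
orientation: [0.767, 0.642, 0.0, -0.0]
force: [0.3, -0.3, -0.2]
opening: 0.0279
time: 11.55
ee_pos: [0.5391, 0.2362, 0.047]
orientation: [0.767, 0.642, 0.001, -0.0]
force: [2.0, 1.0, -0.2]
opening: 0.0277
```

```bash
python3 -m crank '[{"x":0,"y":-0.2,"z":0,"ax":0,"ay":0,"az":0,"hand":2.8},{"x":0,"y":-0.4,"z":0,"ax":0,"ay":0,"az":0,"hand":2.8},{"x":0,"y":-0.4,"z":0,"ax":0,"ay":0,"az":0,"hand":2.8}]'
python3 -m crank '[{"x":0,"y":-0.2,"z":0,"ax":0,"ay":0,"az":0,"hand":2.8},{"x":0,"y":-0.3,"z":0,"ax":0,"ay":0,"az":0,"hand":2.8},{"x":0,"y":-0.3,"z":0,"ax":0,"ay":0,"az":0,"hand":2.8}]'
```

```text
time: 11.92
ee_pos: [0.5353, 0.2368, 0.0471]
orientation: [0.767, 0.642, 0.001, 0.0]
force: [3.0, 2.2, -1.2]
opening: 0.0282
time: 12.3
ee_pos: [0.5344, 0.2369, 0.0471]
orientation: [0.767, 0.642, 0.002, 0.002]
force: [12.2, 2.2, -5.1]
opening: 0.028
```

The force rose to 12 N at the stop, so the bar is fully closed. I'm backing off, rising and checking.

```bash
python3 -m crank '[{"x":0,"y":0.6,"z":0,"ax":0,"ay":0,"az":0,"hand":4.5},{"x":0,"y":0.6,"z":0,"ax":0,"ay":0,"az":0,"hand":4.5},{"x":0,"y":0.6,"z":-4,"ax":0,"ay":0,"az":0,"hand":4.5},{"x":0,"y":0.6,"z":-8,"ax":0,"ay":0,"az":0,"hand":4.5},{"x":-3,"y":0.6,"z":-13,"ax":0,"ay":0,"az":0,"hand":4.5},{"x":-8,"y":0.6,"z":-18,"ax":0,"ay":0,"az":0,"hand":4.5},{"x":-12,"y":0.6,"z":-18,"ax":0,"ay":0,"az":0,"hand":4.5},{"x":-12,"y":0.6,"z":-18,"ax":0,"ay":0,"az":0,"hand":4.5},{"x":-12,"y":0.6,"z":-18,"ax":0,"ay":0,"az":0,"hand":4.5}]'
python3 - <<'E'
from h import *
p,d=env.read_camera("wrist");t,_=env.read_camera("top")
cv2.imwrite("pics/f.png",np.vstack([p[:200,:,::-1],cv2.resize(t[130:270,170:390,::-1],(629,400)).copy() if 0 else cv2.resize(t[130:268,170:390,::-1],(640,400),interpolation=cv2.INTER_CUBIC)]))
E
```

```text
time: 13.42
ee_pos: [0.5164, 0.1181, 0.226]
orientation: [0.767, 0.642, -0.0, -0.001]
force: [0.8, 0.4, 0.3]
opening: 0.0452
```

View pics/f.png

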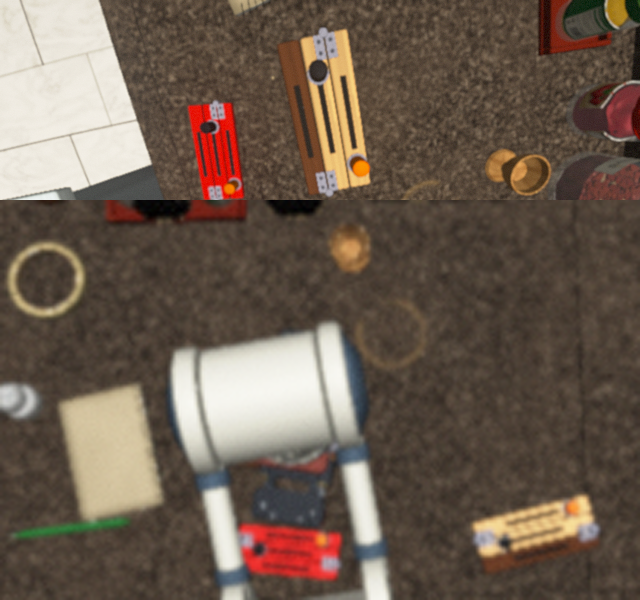

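In the wrist view all three bars lie side by side, with the black peg at (318,70) and the orange peg at (360,167). The egg cup and salt shaker are where they were.

```bash
python3 -c "
from bench import env
print(env.close_job())"
```

```text
the job is handed in; nothing more can be done
None
```

The trivet is folded and the job is handed in at about 13.5 s of the 59 s allowed; the hand-in gives no verdict.

- **End bar:** I closed it first by its orange peg, with the fingers loosely round the peg, until it met the stop at about 5 N. A wrist picture showed it flat against the middle bar while the middle bar was still open by about 112°.
- **Middle bar:** I then swung it in by its black peg until the force rose to 12 N at the stop.
- **Last checks:** After backing off, the wrist picture shows all three bars side by side. The arm is clear of everything at 0.226 m.
- **Other objects:** The egg cup and salt shaker look unmoved. The mug was outside the final crop, so I did not check it, but after the first approach, which kept well above it, the arm did not go near it.
- **One refused move:** The first call was rejected because rows need all seven keys. Nothing moved, and I resent it.

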